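Take the drained wash basket off its drip hook

ROBOT

A 6-joint arm with a two-finger parallel gripper is mounted at the origin on the work surface. World frame = base frame: x ahead of the robot, y to its left, z up, the work surface at z = 0. Lengths are in m, angles in rad, forces in N, time in s.
With the tool pointing down it reaches from about 0.35 to 0.775 m from the base axis. Payload 5.5 kg.
Tool frame: the origin (TCP) lies midway between the tips of the shut fingers; the grasp point (between the pads) lies 19 mm behind it; z points along the fingers, y is the line along which they close (so a half turn about z gives the same grasp; the last joint's range is limited). The gripper opens to 85 mm and grips with 20 to 120 N. Pads are 22 mm wide; open, the fingers measure 114 mm over their backs; the gripper's body (76 mm by 85 mm) begins 54 mm behind the grasp point. The pads swing forward as they close: fully open they stand 13 mm farther back than shut.
Start: joints at [-1.345, 0.313, 0.046, 1.304, 0, 1.431], TCP at [0.206, -0.537, 0.194] pointing down, gripper open.
Joint ranges: [-2.76, 2.76], [-0.86, 1.69], [-1.03, 1.26], [-2.2, 2.34], [-1.47, 1.5], [-3.14, 3.14]. Speed limits (rad/s): [2.57, 2.57, 3.14, 3.14, 3.14, 3.14].

INTERFACE

Orientations are given as [roll, pitch, yaw] about the fixed x, y, z axes, in that order (R = Rz(yaw) Ry(pitch) Rx(roll)).
In Python, from workcell import * gives the robot as it stands. The module is installed in compiled form; this text tells all that it offers. Calls block until the motion is done:
- move_pose(position, orientation): joint-space move of the TCP to a pose.
- line_to(position, max_speed=0.15, ori=None, threshold=None): straight line of the TCP; ori=None keeps the orientation; max_speed is the mean speed in m/s. With threshold (N) it stops when the force on the tool has changed by that much, and returns True; else False.
- move_joints(angles): joint-space move.
- command_gripper(opening, newtons=None): finger opening in m; newtons is the grip in N (None keeps the last); returns when the fingers have stopped.
- hold(seconds).
- inverse_kinematics(position, orientation): joint angles nearest the present ones, or None.
- snapshot(name): name is "scene" or "side" or "wrist"; returns the picture (420x560x3 uint8, blue, green, red); there is no depth.
- camera_model(name): a dict with "intrinsics" (3x3 intrinsics, pixels), "rvec" (rotation vector, rad) and "tvec" (3), from world to camera coordinates, as OpenCV has them. Camera axes: x right, y down, z forward; pixel columns grow to the right and rows downward; lengths in m; the calibration is good to about 2 mm. The wrist camera is an equidistant fisheye: a pixel r from the principal point sees the ray r / f radians off the axis. A picture is of the moment at which its call begins: read the wrist's pose just before it. camera_model takes no time and is no camera call; for the wrist camera it gives the pose at the moment of the call.
A pose or a line that the arm cannot do raises MotionError and nothing moves.
- close_job(): hands the job in; it is judged then, once.
Readings, each from a call of its own:
- current_time_s(): time.
- current_q(): joint angles.
- current_joint_velocities(): joint speeds.
- current_joint_efforts(): joint torques, N m.
- current_ee_pos(): TCP position.
- current_tool_rot(): TCP orientation.
- current_force(): force on the tool from outside, world axes, zero at the start.
- current_moment(): the same for the moment, N m.
- current_opening(): finger opening in m.
- current_grip_force(): force on a finger pad.
Only numpy, scipy, OpenCV 4.12 (cv2) and the standard library are available. Lean on these libraries where they do the work, as an engineer would, in place of code of your own. Each camera call takes 0.05 s, during which the arm holds its last target. There are 200 camera calls.

TASK

The circuit boards in the basket with the yellow grip have drained. Lift that basket off its deep drip hook, up past the hook's tip before you draw it away, and set it down (do not drop it) upright on the floor of the black tray. Leave the basket with the red grip hanging where it is.

Things in the scene. Friction and masses are not known exactly. Their poses are not given: they have to be found in the camera images.
- yellow_basket: Wire basket, yellow grip, rigid bail, 0.17-0.35 kg, 70 (own x) x 90 (y) x 195 mm. Origin: centre of the grip, a block 18 (x) x 24 (y) x 50 (z) mm standing on the bail's bar. z up; bar along y, 86 mm long, 8 thick, underside 33 mm below the origin; basket's rim 130, underside 170 below. Grip from above, fingers closing along y (24 mm); along x the hook is in the way.
- red_basket: The other basket, the same but with a red grip, on an identical stand; origin at the centre of its grip. The two baskets' places are swapped at random.
- yellow_hook (a point): Yellow basket's hook: middle of its cradle, 190 mm above the table, where the bail's bar rests. Fixed strip 20 mm wide (y), flat 12 mm either way along x, then rising towards own -x (roughly to the robot) to a tip 23 mm out, 32 mm above this point; towards +x to a post 56 mm away, as high. Lift over 32 mm (under 90, or its rim catches the strip), then draw off to own -x. z up.
- tray_floor (a point): Centre of the inner floor of the fixed, empty black tray, 5 mm above the table; tray 180 (own x) x 260 (own y) mm outside, walls 4 mm thick, rim 15 mm above this point. z up. A basket standing on the floor has its grip's origin 170 mm above this point.

How it is judged:
On the way, in this order (a step that is already met when the one before it is completed fails the run):
1. the yellow-gripped basket's bail has been lifted above the hook's tip while over the hook (z of yellow_basket in the frame of yellow_hook above 0.063 m and horizontal distance between yellow_basket and yellow_hook below 0.06 m), for 0.05 s.
2. the basket reaches the tray's floor (within 12 mm) while still held: set down, not dropped (z of yellow_basket in the frame of tray_floor below 0.182 m and x of yellow_basket in the frame of tray_floor between -0.08 and 0.08 m and y of yellow_basket in the frame of tray_floor between -0.12 and 0.12 m and contact force between the fingers and yellow_basket above 0.5 N), for 0.1 s.
At the end, for the whole second after the job is handed in: The basket with the yellow grip stands at rest and upright (within 10 degrees) on the tray's floor (height within 8 mm), inside the tray's walls, and released; the red-gripped basket is within 40 mm of where it hung (z of yellow_basket in the frame of tray_floor between 0.162 and 0.178 m and angle between yellow_basket's own z axis and vertical below 0.17 rad and x of yellow_basket in the frame of tray_floor between -0.08 and 0.08 m and y of yellow_basket in the frame of tray_floor between -0.12 and 0.12 m and linear speed of yellow_basket below 0.02 m/s and not (distance of red_basket from where it was at the start of the episode above 0.04 m)); the robot touches nothing.
It fails at once if the red-gripped basket is moved more than 40 mm (distance of red_basket from where it was at the start of the episode above 0.04 m).
It also fails if it takes over 40 s, if anything falls off the work surface, if the arm or the gripper's body presses on something with over 40 N, if the wrist force passes 120 N, or if a joint passes its speed limit or range.

## Working session

There is one attempt and no reset: what is moved stays moved. The work goes in short steps, each a Python script; the robot and the scene stay as the last script left them, time stands still between calls to the robot, and variables do not carry over. Pictures are saved under pics/ and viewed, at most 10 in all, crops included, and the job is handed in when it is done.

```bash
mkdir -p pics
python3 - <<'E'
from workcell import *
import cv2,numpy as np
for n in("scene","side"):
    cv2.imwrite(f"pics/{n}0.png",snapshot(n)); m=camera_model(n); print(n,np.round(m["intrinsics"],1).tolist(),m["rvec"],m["tvec"], -cv2.Rodrigues(np.array(m["rvec"]))[0].T@np.array(m["tvec"]).ravel())
print(current_tool_rot())
E
```

```text
scene [[469.0, 0.0, 277.3], [0.0, 469.0, 201.7], [0.0, 0.0, 1.0]] [ 0.669055    2.5626615  -1.21502689] [ 0.49107418 -0.04061661  1.32514633] [0.9531222  0.67114104 0.79996508]
side [[463.6, 0.0, 281.9], [0.0, 463.6, 204.5], [0.0, 0.0, 1.0]] [ 0.72936602 -2.71246026  0.94294754] [0.49023046 0.30638922 0.86155328] [0.26900098 0.49929674 0.86880122]
[-3.13997192e+00 -1.75326709e-04  3.65808372e-01]
```

View pics/scene0.png

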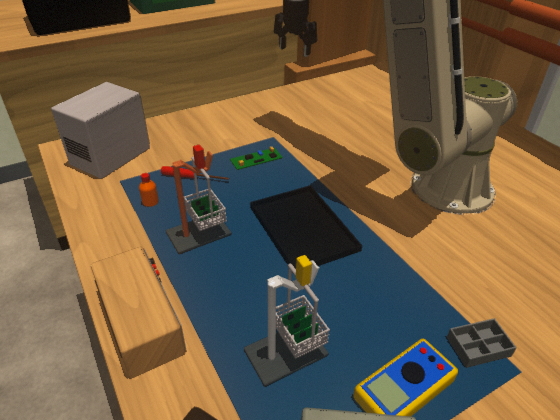

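View pics/side0.png

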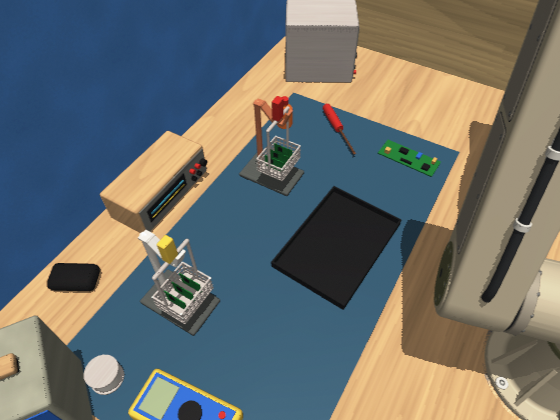

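Scene shows the yellow basket near (304,270) and the tray near (305,225). In side they are at (167,250) and (337,247). I'll enlarge these for corner readings.

Run:
```python
import cv2,numpy as np
a=cv2.imread("pics/scene0.png");b=cv2.imread("pics/side0.png")
f=lambda i,x,y,w,h,s:cv2.resize(i[y:y+h,x:x+w],None,fx=s,fy=s,interpolation=cv2.INTER_CUBIC)
cv2.imwrite("pics/y.png",np.hstack([f(a,250,250,80,110,5),f(b,135,225,80,110,5)]))
cv2.imwrite("pics/t.png",np.hstack([f(a,240,180,130,140,3),f(b,265,180,140,140,3)]))
```

```text
(no output)
```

View pics/y.png

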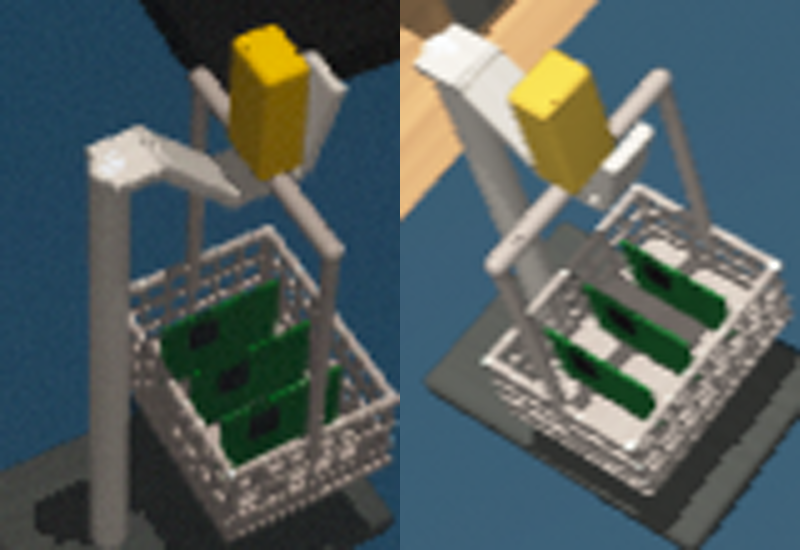

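View pics/t.png

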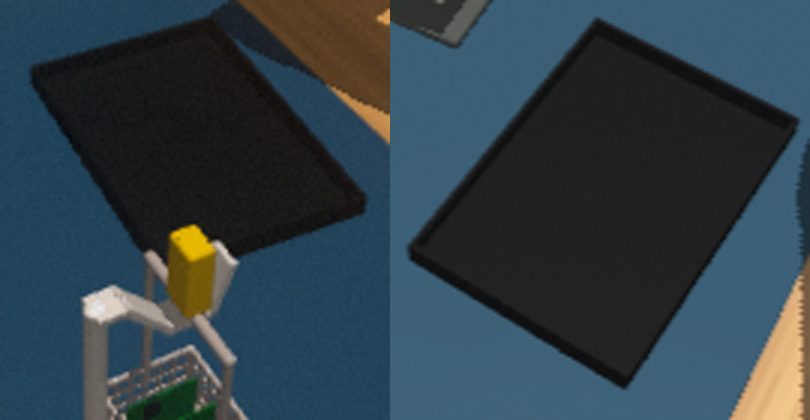

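Read: bar ends are at scene (290.4,264.4)/(316.6,300) and side (187.2,240)/(154.4,277.6). The grip top centre is at scene (304,260.6) and side (165.4,240.6). I also have the tray rim corners.

```bash
cat > h.py <<'E'
from workcell import *
import cv2,numpy as np
np.set_printoptions(precision=4,suppress=True)
def cam(n):
    m=camera_model(n); return np.array(m["intrinsics"]),cv2.Rodrigues(np.array(m["rvec"]))[0],np.array(m["tvec"]).ravel()
def tri(p,q):
    P=[]
    for n in("scene","side"):
        K,R,t=cam(n); P.append(K@np.c_[R,t])
    X=cv2.triangulatePoints(P[0],P[1],np.array(p,float),np.array(q,float)).ravel(); return X[:3]/X[3]
def plane(n,p,z):
    K,R,t=cam(n); d=R.T@np.linalg.inv(K)@np.r_[p,1]; c=-R.T@t; return c+d*(z-c[2])/d[2]
E
python3 - <<'E'
from h import *
for n,p,q in[("bar -y",(290.4,264.4),(187.2,240)),("bar +y",(316.6,300),(154.4,277.6)),("top",(304,260.6),(165.4,240.6))]:
    print(n,tri(p,q),plane("scene",p,.196 if n[0]=='b' else .248),plane("side",q,.196 if n[0]=='b' else .248))
for p in[(250,204),(311.7,185.7),(361.7,247.7)]: print("sc",plane("scene",p,.02))
for p in[(334,186.7),(400.7,220.7),(344,306),(272.3,262)]: print("si",plane("side",p,.02))
E
```

```text
bar -y [0.6473 0.1901 0.1945] [0.648  0.1905 0.196 ] [0.6461 0.1915 0.196 ]
bar +y [0.6493 0.2769 0.1926] [0.651  0.2788 0.196 ] [0.6472 0.2783 0.196 ]
top [0.6488 0.2324 0.2445] [0.6507 0.2354 0.248 ] [0.6467 0.2338 0.248 ]
sc [ 0.5415 -0.1859  0.02  ]
sc [ 0.3568 -0.1747  0.02  ]
sc [0.3846 0.0859 0.02  ]
si [ 0.5327 -0.1897  0.02  ]
si [ 0.3565 -0.1737  0.02  ]
si [0.3769 0.0813 0.02  ]
si [0.5529 0.0654 0.02  ]
```

Measurements check out: bar 87 mm long, heights as expected. Bar middle is about (0.648, 0.234), yaw about -0.015, and the tray centre is about (0.457, -0.053). Next I approach and grasp.

Run:
```python
from h import *
o=[np.pi,0,-0.015]
for p in([.648,.234,.32],[.648,.234,.275],[.457,-.05,.27],[.457,-.05,.16]): print(inverse_kinematics(p,o))
p=current_ee_pos(); line_to([p[0],p[1],.36],.25)
move_pose([.55,.15,.36],o); print(current_time_s())
move_pose([.648,.234,.30],o)
print(line_to([.648,.234,.212],.08,threshold=8),current_ee_pos(),current_time_s())
cv2.imwrite("pics/side1.png",cv2.resize(snapshot("side")[180:360,100:300],None,fx=3,fy=3))
```

```text
[ 0.2302  0.6053  0.8126  1.7781  0.     -2.8964]
[ 0.2302  0.5694  0.6377  1.6391  0.     -2.8964]
[-0.2839  0.0762 -0.0634  1.4313  0.      2.8727]
[-0.2839  0.1053 -0.3004  1.1651  0.      2.8727]
4.5917
False [0.6484 0.234  0.2128] 6.4667
```

View pics/side1.png

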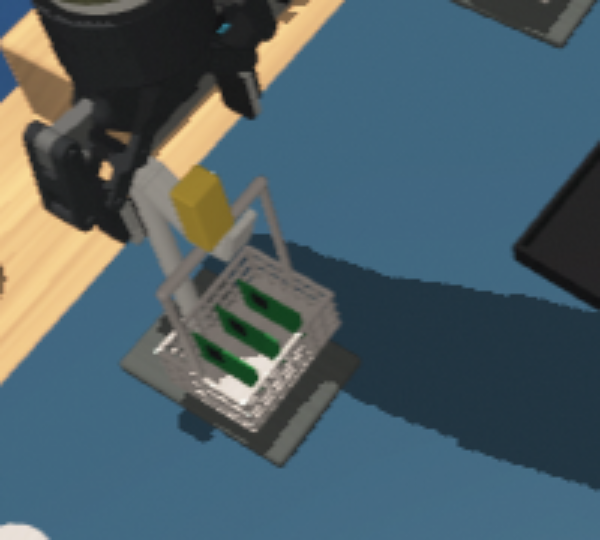

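The fingertips, at crop (130,235) and (245,110), appear slightly beyond the grip at (203,210). I'll check this numerically and look through the scene camera.

Run:
```python
from h import *
for n in("scene","side"):
    K,R,t=cam(n)
    for X in([.648,.234,.226],[.648,.234,.248],[.648,.191,.226],[.648,.277,.226],[.659,.191,.226],[.659,.277,.226]): 
        u=K@(R@X+t); print(n,X,u[:2]/u[2])
print(plane("side",(162,237),.226), current_opening(), current_tool_rot())
a=snapshot("scene")
cv2.imwrite("pics/scene1.png",cv2.resize(a[190:370,220:390],None,fx=3.3,fy=3.3))
```

```text
scene [0.648, 0.234, 0.226] [304.3718 268.7726]
scene [0.648, 0.234, 0.248] [304.9943 259.469 ]
scene [0.648, 0.191, 0.226] [291.0235 252.4783]
scene [0.648, 0.277, 0.226] [318.7554 286.3306]
scene [0.659, 0.191, 0.226] [285.4768 254.7163]
scene [0.659, 0.277, 0.226] [312.9355 288.9378]
side [0.648, 0.234, 0.226] [167.4393 247.8417]
side [0.648, 0.234, 0.248] [164.7049 240.366 ]
side [0.648, 0.191, 0.226] [183.5061 229.4207]
side [0.648, 0.277, 0.226] [150.3785 267.4023]
side [0.659, 0.191, 0.226] [178.3799 226.7963]
side [0.659, 0.277, 0.226] [145.092  264.4381]
[0.6697 0.2215 0.226 ] 0.08515555316060498 [-3.1413 -0.0012 -0.0151]
```

View pics/scene1.png

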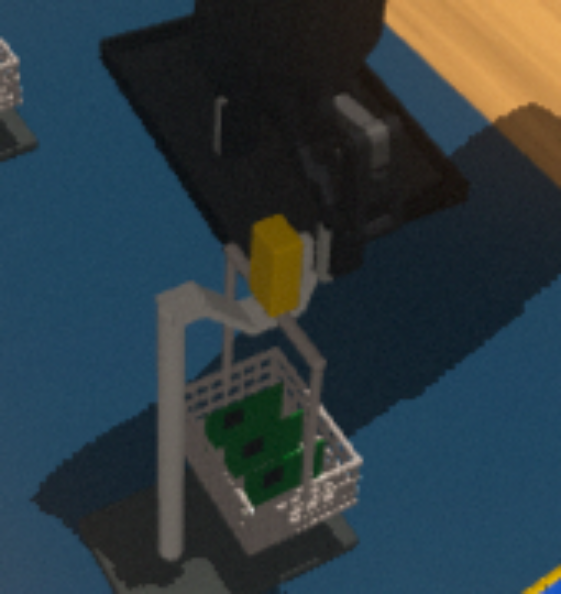

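Run:
```python
from h import *
print(tri((324.5,271),(143.3,259.3)),tri((288,236),(182.7,217.7)),current_ee_pos(),current_q())
```

```text
[0.6443 0.2839 0.2651] [0.6484 0.1836 0.2555] [0.6484 0.2341 0.2127] [ 0.2301  0.5503  0.4537  1.473  -0.     -2.8964]
```

Horizontally the gripper is right, but the tips appear about 35 mm higher than reported. I'll back up, shut the gripper in free air and measure where the tips really are.

Run:
```python
from h import *
line_to([.648,.234,.29],.15); command_gripper(0.0,20)
print(current_ee_pos(),current_opening(),current_time_s())
X=current_ee_pos()
out=[]
for n in("scene","side"):
    K,R,t=cam(n);u=K@(R@X+t);u=(u[:2]/u[2]);a=snapshot(n)
    x,y=int(u[0])-50,int(u[1])-70
    print(n,u,"crop origin",x,y)
    out.append(cv2.resize(a[y:y+120,x:x+100],None,fx=4,fy=4,interpolation=cv2.INTER_CUBIC))
o=np.hstack(out); cv2.imwrite("pics/closed.png",cv2.convertScaleAbs(o,alpha=1.5,beta=20))
```

```text
[0.648 0.234 0.29 ] -0.00014582308034553044 8.0
scene [306.2371 240.7175] crop origin 256 170
side [159.0975 225.0735] crop origin 109 155
```

View pics/closed.png

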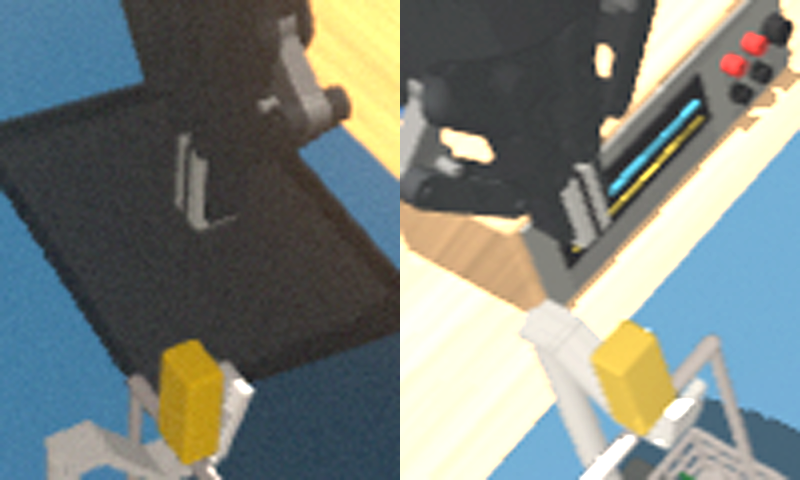

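Run:
```python
from h import *
for p,q in[((307.2,226.3),(155.3,217.5)),((307.5,227),(154.5,217.5)),((306.5,226),(156,217))]: print(tri(p,q))
m=camera_model("wrist");R=cv2.Rodrigues(np.array(m["rvec"]))[0];print(m["intrinsics"],-R.T@np.array(m["tvec"]).ravel(),R)
a=snapshot("wrist");cv2.imwrite("pics/w.png",a)
```

```text
[0.6463 0.2351 0.3172]
[0.6468 0.2363 0.3174]
[0.6464 0.2335 0.3166]
[[325.1923   0.     281.2402]
 [  0.     325.1923 208.0948]
 [  0.       0.       1.    ]] [0.7199 0.2336 0.4696] [[-0.0164 -0.9999 -0.0004]
 [-0.9602  0.0156  0.2787]
 [-0.2787  0.0049 -0.9604]]
```

View pics/w.png

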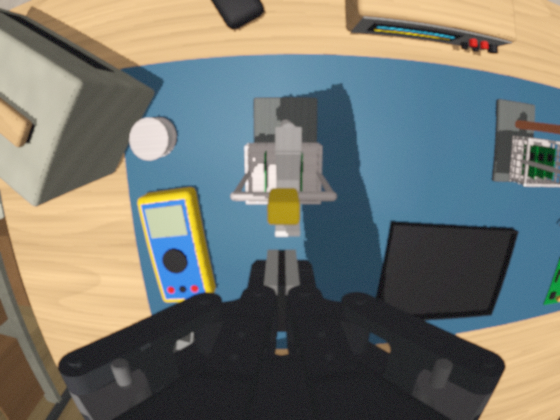

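The shut tips triangulate to z≈0.317 against a reported 0.290, and the wrist view gives about 0.311. xy agrees, so the tool height offset is about +25 mm. I'll grasp at reported z = 0.187.

Run:
```python
from h import *
command_gripper(.085)
print(line_to([.648,.234,.187],.1,threshold=6),current_ee_pos())
f0=current_force()
command_gripper(0.0,50)
print(current_opening(),current_grip_force(),current_force()-f0)
line_to([.648,.234,.207],.06); print(current_force()-f0,current_opening(),current_time_s())
out=[]
for n,x,y in(("scene",220,190),("side",100,170)):
    out.append(cv2.resize(snapshot(n)[y:y+180,x:x+130],None,fx=3,fy=3,interpolation=cv2.INTER_CUBIC))
cv2.imwrite("pics/lift.png",np.hstack(out))
```

```text
False [0.6485 0.2341 0.1879]
0.022922200648055113 51.007912158966064 [-1.3024  0.1757  1.5681]
[-1.1511  0.8495 -1.413 ] 0.022957521434816372 11.1833
```

View pics/lift.png

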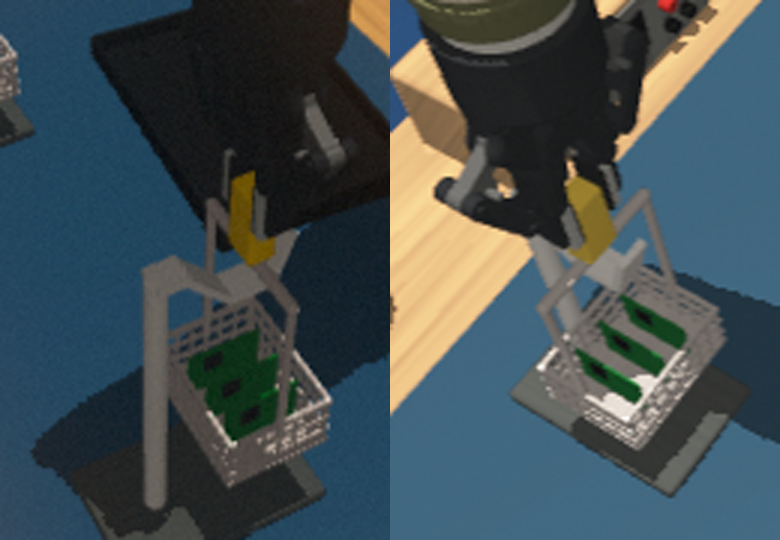

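The basket is held (opening 23 mm, 51 N), has come up 20 mm and hangs clear of the hook. Joint 6 would run out of range over the tray at the same yaw, so I'll turn the basket by about -0.44 rad on the way; it still fits the tray.

Run:
```python
from h import *
line_to([.648,.234,.251],.08); hold(.15); print(current_ee_pos(),current_opening())
line_to([.50,.234,.251],.12)
o=[np.pi,0,-.45]
print(inverse_kinematics([.457,-.05,.251],o))
line_to([.457,-.05,.251],.15,ori=o)
print(current_time_s(),current_ee_pos(),current_opening())
line_to([.457,-.05,.16],.12)
hold(.2)
print(line_to([.457,-.05,.132],.02,threshold=4),current_ee_pos(),current_force(),current_grip_force(),current_time_s())
out=[]
for n,x,y in(("scene",225,130),("side",245,130)):
    out.append(cv2.resize(snapshot(n)[y:y+180,x:x+160],None,fx=2.5,fy=2.5,interpolation=cv2.INTER_CUBIC))
cv2.imwrite("pics/set.png",np.hstack(out))
```

```text
[0.6476 0.2339 0.2501] 0.023078057947637193
[-0.2839  0.0772 -0.1083  1.3854  0.     -2.9755]
15.5833 [ 0.457  -0.0495  0.251 ] 0.02280899199282971
True [ 0.4568 -0.0502  0.1386] [-0.7868 -0.1772  3.9735] 51.426565647125244 17.6917
```

View pics/set.png

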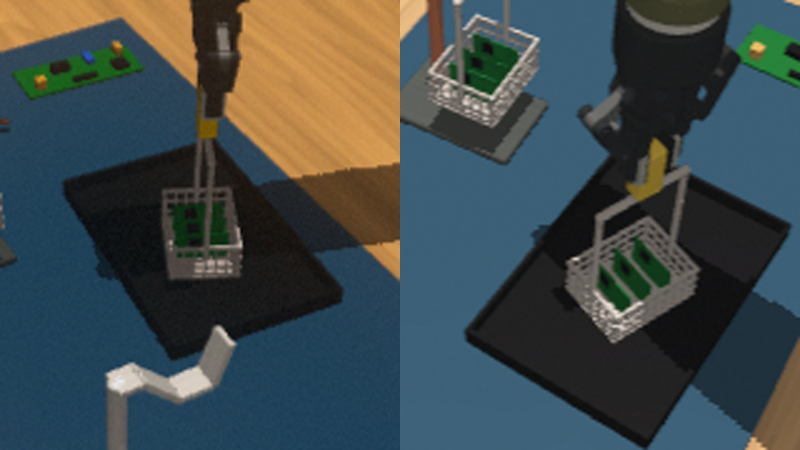

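Contact came at 0.1386 against the predicted 0.140. The basket stands upright well inside the tray walls and is still held. Next I release it, withdraw and check its pose by the yellow blob.

Run:
```python
from h import *
hold(.3); command_gripper(.085); hold(.2)
line_to([.457,-.05,.30],.1)
move_pose([.38,-.25,.33],[np.pi,0,-.9]) ; hold(.5)
c=[]
for n in("scene","side"):
    h=cv2.cvtColor(snapshot(n),cv2.COLOR_BGR2HSV); K,R,t=cam(n); u=K@(R@np.array([.457,-.05,.175])+t); u=u[:2]/u[2]
    m=cv2.inRange(h,(20,150,60),(33,255,255)); k=np.zeros_like(m); cv2.circle(k,tuple(int(v) for v in u),30,255,-1)
    M=cv2.moments(m&k,True); c.append((M["m10"]/M["m00"],M["m01"]/M["m00"])); print(M["m00"],u,c[-1])
print(tri(*c),current_time_s(),current_ee_pos())
```

```text
193.0 [308.1523 173.2996] (307.79274611398966, 172.95336787564767)
298.0 [343.6266 196.8003] (343.6409395973154, 197.08724832214764)
[ 0.4571 -0.0505  0.1748] 22.1667 [ 0.3801 -0.2498  0.33  ]
```

The released grip is at (0.457, -0.051, 0.175), exactly where a basket standing upright on the tray floor should be, so I'm handing in.

```bash
python3 -c "
from workcell import *
print(close_job())"
```

```text
the job is handed in; nothing more can be done
None
```

The yellow-grip basket was lifted over its hook's tip, drawn off and set down upright on the black tray's floor, then released; I did not go near the red basket, and I handed the job in at about 22 s without seeing a verdict.

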